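# Hang up the hoist hook so that its safety latch holds

### The job

Put the hoist's quick-hitch hook away on the stand with the slimmer pin: push it down over the pin until the sprung latch flips shut beneath the pin and the hook is pressed firmly home, with 10 to 20 N. Then prove the latch by pulling the hook steadily up against it with about 15 N beyond the hook's own weight, let the hook down again and leave it hanging upright and latched on the pin. Never load the pin with more than 35 N, and leave everything else on the bench undisturbed.

Things in the scene. Friction and masses are not known exactly. Their poses are not given: they have to be found in the camera images.
- hook: Loose bare steel hook, an upside-down U standing on two feet (each 50 mm long in x), 136 mm tall, 76 mm wide (y), 24 mm thick (x), about 0.45 kg. Origin on the underside, under the middle of the mouth; z up, x the way a pin passes through, y across the mouth, which opens downwards. It may be hung either way round (half turn about z).
- hook_grip (a point): Where to grip: middle of the dark grip, 110 mm above the hook's underside; axes as the hook. Grip 22 mm (x) by 18 mm (y, grip across this), from the solid shoulder at height 86 mm up to the grip's end at 136 mm.
- hook_home (a point): Where the pin's axis lies when home against the mouth's ceiling: 67 mm above the hook's underside, y 0; axes as the hook. Mouth: 40 mm wide at the feet, bevels from height 22 to 33 mm to an 18 mm throat (y -9 to 9), latch at 40 to 44, then a pocket (y -18 to 9) with 45 degree flanks up to the ceiling at 74.2 mm. A pin lying on the shut latch has its axis at height 51 mm.
- latch (a joint): Sprung tongue across the throat, 4 mm thick, 19 mm long, hinged at y -13, z 42 mm in the hook about x. 0 = shut, level; it swings only up into the pocket, to 1.5 rad; a spring (0.08 N m at 0, 0.12 at 1.2 rad) shuts it. Pushing the pin past it takes up to about 12 N, easing off as it folds; it snaps back to 0 beneath the pin 2 to 4 mm before home.
- latch_tip (a point): Free end of the latch tongue, mid thickness; shut, it is at y 6, z 42 mm in the hook's frame.
- stand: Fixed steel stand: base plate 190 x 130 x 10 mm, grey post 35 x 50 mm, 155 mm tall; from a block clamped on the post a level pin, 14 mm thick, points along the stand's -x and ends in a 24 mm head. The block's setting differs each time: the pin's axis is 115 to 125 mm above the bench and is not measured (it is rigid and will not slip). Origin on the bench under the pin's middle; z up.
- stand_pin (a point): Mark on the vertical line through the middle of the slim pin's free length (free for 50 mm towards the head, 40 mm towards the block), always 120 mm above the bench; the pin's real axis lies up to 5 mm above or below it. x axis along the pin, head towards -x; z up.
- stand_thick: A like stand whose pin is 30 mm thick (head 40 mm), axis 120 mm up: too thick for the hook; not to be used. Origin as for the other stand.
- carton: Loose cardboard carton 90 x 120 x 70 mm, bystander; origin at centre of underside.
- oil_can: Loose can, 60 mm diameter, 130 mm tall, bystander; origin at centre of underside.
- spanner: Loose steel spanner 180 mm long lying flat along its x, bystander; origin at the middle of its underside.
- jar: Loose jar 68 mm diameter, 90 mm tall, bystander; origin at centre of underside.
- collar: Loose steel shaft collar 70 mm diameter, 22 mm tall, bystander; origin at centre of underside.
- padlock: Loose brass padlock standing on its base, 45 x 24 x 74 mm, bystander; origin at centre of underside.
There are look-alikes about, which are no part of the job. Leave any turquoise look-alike of the stand alone.

How it is judged:
On the way, in this order (a step that is already met when the one before it is completed fails the run):
1. the hook is over the slim pin with the latch shut beneath it and is pressed home on it with more than 8 N (value of joint latch below 0.12 rad and height (world z) of hook below 0.06 m and contact force between hook and stand above 8 N and y of stand_pin in the frame of hook between -0.009 and 0.009 m and x of stand_pin in the frame of hook between -0.03 and 0.03 m), for 0.1 s.
2. the hook is pulled up against the shut latch with more than 10 N (value of joint latch below 0.12 rad and height (world z) of hook between 0.062 and 0.078 m and contact force between hook and stand above 10 N and y of stand_pin in the frame of hook between -0.009 and 0.009 m and x of stand_pin in the frame of hook between -0.03 and 0.03 m), for 0.2 s.
At the end, for the whole second after the job is handed in: The hook hangs at rest and let go on the slim pin, its underside 45 to 60 mm above the bench (so the pin is up in the mouth, not on the latch), upright within 17 degrees, the pin's middle within 30 mm along the pin and 9 mm across it, the latch shut (below 0.12 rad) (value of joint latch below 0.12 rad and height (world z) of hook between 0.045 and 0.06 m and y of stand_pin in the frame of hook between -0.009 and 0.009 m and x of stand_pin in the frame of hook between -0.03 and 0.03 m and angle between hook's own z axis and vertical below 0.3 rad and linear speed of hook below 0.03 m/s); the robot touches nothing.
It fails at once if the hook and the slim pin's stand press on each other with more than 35 N (contact force between hook and stand above 35 N).
It fails at once if a bystander is moved more than 25 mm (distance of any of carton, oil_can, spanner, jar, collar, padlock from where it was at the start of the episode above 0.025 m).
It also fails if it takes over 72 s, if anything falls off the work surface, if the arm or the gripper's body presses on something with over 40 N, if the wrist force passes 120 N, or if a joint passes its speed limit or range.

### The arm

A 6-joint arm with a two-finger parallel gripper is mounted at the origin on the work surface. World frame = base frame: x ahead of the robot, y to its left, z up, the work surface at z = 0. Lengths are in m, angles in rad, forces in N, time in s.
With the tool pointing down it reaches from about 0.35 to 0.775 m from the base axis. Payload 5.5 kg.
Tool frame: the origin (TCP) lies midway between the tips of the shut fingers; the grasp point (between the pads) lies 19 mm behind it; z points along the fingers, y is the line along which they close (so a half turn about z gives the same grasp; the last joint's range is limited). The gripper opens to 85 mm and grips with 20 to 120 N. Pads are 22 mm wide; open, the fingers measure 114 mm over their backs; the gripper's body (76 mm by 85 mm) begins 54 mm behind the grasp point. The pads swing forward as they close: fully open they stand 13 mm farther back than shut.
Start: joints at [-1.266, 0.313, 0.046, 1.304, 0, 1.431], TCP at [0.247, -0.519, 0.231] pointing down, gripper open.
Joint ranges: [-2.76, 2.76], [-0.86, 1.69], [-1.03, 1.26], [-2.2, 2.34], [-1.47, 1.5], [-3.14, 3.14]. Speed limits (rad/s): [2.57, 2.57, 3.14, 3.14, 3.14, 3.14].

### API

Orientations are given as a unit quaternion [w, x, y, z].
In Python, from workcell import env gives the robot as it stands. The module is installed in compiled form; this text tells all that it offers.
- The arm moves only by the tool servo_tool, never from a script. Its argument "increments" is a list of rows, each an object of numbers: "grip": the closure, from 0 (fully open) to 1 (shut); "x", "y", "z": the shift along the tool's x, y, z in mm; "roll": the turn about the tool's z in degrees. In form: [{"grip": .., "x": .., "y": .., "z": .., "roll": ..}, ...]. A call has 1 to 5 rows; each row shifts and turns the commanded pose from where the row before left it, along the tool's axes as they then stand; what a row does not reach is not made up. A row lasts 1/12 s, in which the tool goes at most 41.7 mm and 7.16 degrees, less where a joint would pass 70% of its speed; a pose out of reach is approached as far as the arm can. A call is refused whole if a number of a shift passes 41.7 or a number of a turn 7.16, either way. A call with a gripper value outside its range is refused whole. The fingers move at their own pace and stop on an object; "grip_force" is the grip in N (left out, the last holds). Time passes only in rows, so rows that do not move let the fingers close. It gives the time, the measured TCP pose, the force, the opening and the grip force at its end, in the units of the state.
- env.get_state(): the state, without advancing time (a new reading comes with each control period).
- env.read_camera(name): name is "scene" or "side" or "wrist"; returns the picture (480x640x3 uint8, red, green, blue); there is no depth.
- env.get_calibration(name): a dict with "vertical_fov" (degrees; the focal length in pixels is half the picture's height over the tangent of half this angle, whatever the lens; pixels are square), "cx", "cy" (the principal point, pixels), "rvec" (rotation vector, rad) and "tvec" (3), from world to camera coordinates, as OpenCV has them; the wrist camera has in their place "tool_from_camera" (4x4, takes a point from camera to tool coordinates, whose origin is the TCP and whose axes are the flange's). Camera axes: x right, y down, z forward; pixel columns grow to the right and rows downward; lengths in m; the calibration is good to about 2 mm. A picture is of the moment at which its call begins: read the wrist's pose just before it. get_calibration takes no time and is no camera call.
- env.hand_in(): hands the job in; it is judged then, once.
The state is a dict: "clock": time; "joint_pos": joint angles; "qvel": joint speeds; "tau": joint torques, N m; "tcp_pos": TCP position; "orientation": TCP orientation; "wrist_force": force on the tool from outside, world axes, zero at the start; "ft_torque": the same for the moment, N m; "finger_gap": finger opening in m; "grip_force": force on a finger pad.
Only numpy, scipy, OpenCV 4.12 (cv2) and the standard library are available. Lean on these libraries where they do the work, as an engineer would, in place of code of your own. Each camera call takes 0.05 s, during which the arm holds its last target. There are 200 camera calls.

## Working session

There is one attempt and no reset: what is moved stays moved. The work goes in short steps, Python scripts to look and compute and a tool call to move; the robot and the scene stay as the last step left them, time stands still between calls to the robot, and variables do not carry over. Pictures are saved under pics/ and viewed, at most 12 in all, crops included, and the job is handed in when it is done.

Besides the shell and the picture viewer there is one more tool, called after "Request:" as a command line: name --argument value ..., lists and objects as JSON in quotes. servo_tool: Moves the arm, as the interface text tells. Its arguments: {"type":"object","properties":{"increments":{"type":"array"},"grip_force":{"type":"number"}},"required":["increments"]}

```bash
mkdir -p pics
python3 - <<'E'
from workcell import env
import cv2
for n in("scene","side","wrist"):
    im=env.read_camera(n); cv2.imwrite(f"pics/{n}0.png",im[:,:,::-1]); print(n,env.get_calibration(n))
s=env.get_state(); print(s)
E
```

```text
scene {'vertical_fov': 51.9710302643481, 'cx': 314.4362909789286, 'cy': 238.47485345956696, 'rvec': array([ 1.82749402,  1.61886787, -0.73195129]), 'tvec': array([-0.06032465, -0.21947369,  1.58258138])}
side {'vertical_fov': 46.572540513898, 'cx': 318.19546159854383, 'cy': 243.2028459155208, 'rvec': array([ 0.57483008, -2.60396902,  1.26133345]), 'tvec': array([0.37471223, 0.19586153, 1.30490742])}
wrist {'vertical_fov': 63.0454965919978, 'cx': 326.3545548752029, 'cy': 239.97417882550894, 'tool_from_camera': array([[-3.74934800e-04, -9.65196747e-01, -2.61524567e-01,
         6.67776218e-02],
       [ 9.99999756e-01, -2.07880104e-04, -6.66436470e-04,
        -1.79505784e-04],
       [ 5.88876559e-04, -2.61524753e-01,  9.65196590e-01,
        -1.43470173e-01],
       [ 0.00000000e+00,  0.00000000e+00,  0.00000000e+00,
         1.00000000e+00]])}
{'clock': 0.15, 'joint_pos': array([-1.26560821e+00,  3.13830815e-01,  4.52652662e-02,  1.30359612e+00,
        1.35603928e-05,  1.43120989e+00]), 'qvel': array([ 0.00037729, -0.0014787 ,  0.00408478,  0.00053798, -0.00103218,
        0.00041452]), 'tau': array([ 1.88795799e-03, -4.81064129e+01,  2.98816162e+01,  1.38244563e-02,
       -1.91119016e-04, -7.11850461e-06]), 'tcp_pos': array([ 0.24728673, -0.51870169,  0.23062241]), 'orientation': array([-6.80894930e-04,  9.75373468e-01,  2.20558680e-01, -4.97043672e-05]), 'wrist_force': array([0.23526102, 0.24771834, 0.10890246]), 'ft_torque': array([ 0.00476118,  0.04485424, -0.01019221]), 'grip_force': 0.0, 'finger_gap': 0.0850150661028547}
```

View pics/scene0.png

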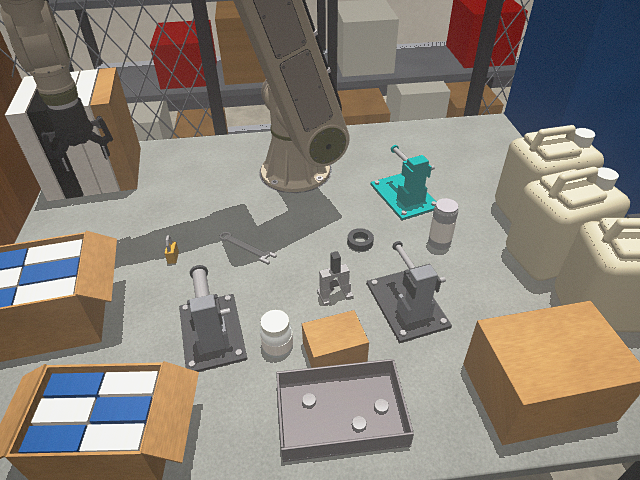

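View pics/side0.png

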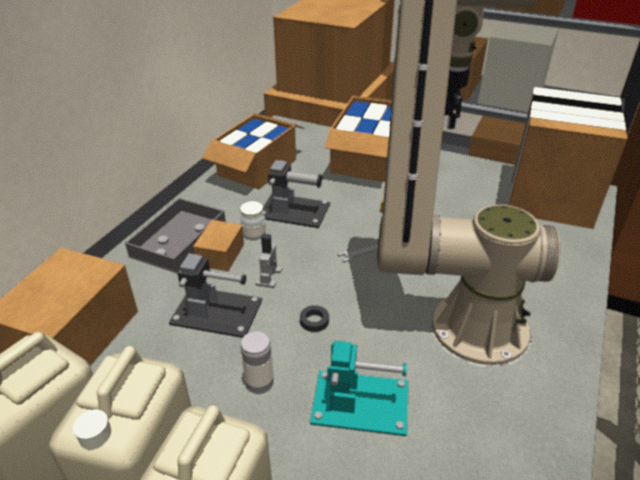

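Scene view: the hook is at about (335,278), in the side view at (267,260). There are three stands:
- Dark stand, pin head at scene (398,246): its pin is thin, so it should be the slim one.
- Dark stand, pin head at scene (198,272): its pin is thick, so not this one.
- Turquoise stand at scene (405,175): a look-alike to leave alone.

I'll confirm with one enlarged crop.

Run:
```python
import cv2,numpy as np
a=cv2.imread("pics/scene0.png");b=cv2.imread("pics/side0.png")
r=lambda c:cv2.resize(c,None,fx=3,fy=3,interpolation=cv2.INTER_CUBIC)
t=np.hstack([r(a[235:335,310:443]),r(b[230:330,170:303])]);u=np.hstack([r(a[255:355,170:303]),r(b[150:250,230:363])])
cv2.imwrite("pics/crop1.png",np.vstack([t,u]));print(t.shape)
```

```text
(300, 798, 3)
```

View pics/crop1.png

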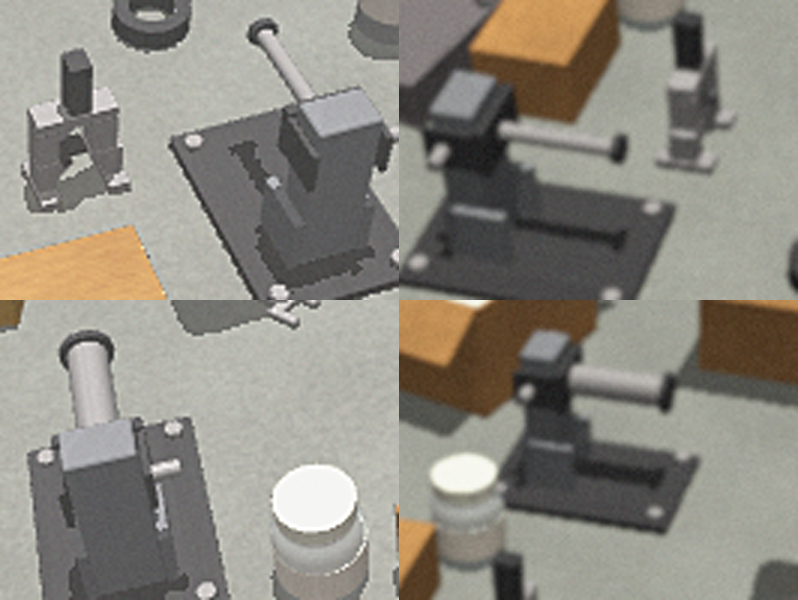

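The crop confirms it: the top stand has the slim pin and the bottom one the thick pin. In the scene view the slim pin's head is at (397.7,246) and its root at (411,267). The hook's grip top is at scene (335.3,253.7), side (266.3,236.7).

```bash
cat > h.py <<'E'
import numpy as np,cv2
from workcell import env
from scipy.spatial.transform import Rotation as R
def cam(n):
    c=env.get_calibration(n);f=240/np.tan(np.radians(c["vertical_fov"]/2))
    if n=="wrist":
        s=env.get_state();q=s["orientation"];Rt=R.from_quat([*q[1:],q[0]]).as_matrix()
        T=c["tool_from_camera"];return c,f,Rt@T[:3,:3],s["tcp_pos"]+Rt@T[:3,3]
    M=cv2.Rodrigues(np.array(c["rvec"]))[0];return c,f,M.T,-M.T@c["tvec"]
def ray(n,p,C=None):
    c,f,M,o=C or cam(n);d=M@np.array([(p[0]-c["cx"])/f,(p[1]-c["cy"])/f,1]);return o,d/np.linalg.norm(d)
def plane(n,p,z,C=None):
    o,d=ray(n,p,C);return o+d*(z-o[2])/d[2]
def tri(*rs):
    A=sum(np.eye(3)-np.outer(d,d) for o,d in rs);b=sum((np.eye(3)-np.outer(d,d))@o for o,d in rs);return np.linalg.solve(A,b)
def proj(n,X,C=None):
    c,f,M,o=C or cam(n);v=M.T@(np.array(X)-o);return v[:2]/v[2]*f+[c["cx"],c["cy"]]
E
python3 - <<'E'
from h import *
np.set_printoptions(precision=4,suppress=True)
for n,a,b in(("head",(397.7,246),(243,279)),("root",(411,267.3),(204.3,274.7)),("griptop",(335.3,253.7),(266.3,236.7))):
    print(n,tri(ray("scene",a),ray("side",b)))
# shoulder edge on scene, base plate bolts on scene z=.01
print("shoulder",plane("scene",(319.5,271.5),.086),plane("scene",(349,266.5),.086))
for p in((374,282),(402.5,332.5)): print("bolt",plane("scene",p,.012))
print("side bolts",plane("side",(254,299.5),.012))
for n,p in (("jar",(275,340)),("carton",(335,340)),("collar",(360,240)),("can",(443,240))): print(n,plane("scene",p,0.02))
E
```

```text
head [0.5089 0.1994 0.1201]
root [0.5906 0.2175 0.1235]
griptop [0.5286 0.0518 0.1322]
shoulder [0.5352 0.0145 0.086 ] [0.5283 0.0843 0.086 ]
bolt [0.5181 0.1498 0.012 ]
bolt [0.6745 0.1823 0.012 ]
side bolts [0.516 0.151 0.012]
jar [ 0.6644 -0.0999  0.02  ]
carton [0.681  0.0301 0.02  ]
collar [0.3733 0.141  0.02  ]
can [0.4026 0.3573 0.02  ]
```

Request:
servo_tool --increments '[{"grip": 0,"roll": 6.6,"z": -5},{"grip": 0,"roll": 6.6,"z": -5},{"grip": 0,"roll": 6.7,"z": -5},{"grip": 0,"x": 21,"y": -33.75},{"grip": 0,"x": 21,"y": -33.75}]'

```text
invalid input at $.increments[0]: expected keys grip, x, y, z, roll
```

Request:
servo_tool --increments '[{"grip": 0,"x": 21,"y": -33.75},{"grip": 0,"x": 21,"y": -33.75},{"grip": 0,"x": 21,"y": -33.75},{"grip": 0,"x": 21,"y": -33.75},{"grip": 0,"x": 21,"y": -33.75}]'

```text
invalid input at $.increments[0]: expected keys grip, x, y, z, roll
```

Request:
servo_tool --increments '[{"grip": 0,"x": 21,"y": -33.75},{"grip": 0,"x": 21,"y": -33.75},{"grip": 0,"x": 21,"y": -33.75},{"grip": 0,"x": 21,"y": -33.75},{"grip": 0,"x": 21,"y": -33.75}]'

```text
invalid input at $.increments[0]: expected keys grip, x, y, z, roll
```

Request:
servo_tool --increments '[{"grip": 0,"x": 21,"y": -33.75},{"grip": 0,"x": 21,"y": -33.75},{"grip": 0,"x": 21,"y": -33.75},{"grip": 0},{"grip": 0}]'

```text
invalid input at $.increments[0]: expected keys grip, x, y, z, roll
```

Run:
```python
from h import *
s=env.get_state();C=cam("wrist");im=env.read_camera("wrist");cv2.imwrite("pics/w1.png",im[:,:,::-1])
print(s["clock"],s["tcp_pos"],s["orientation"],s["wrist_force"])
for X in((.5286,.0518,.136),(.5286,.0518,.086),(.555,.21,.12)): print(proj("wrist",X,C))
```

```text
0.15 [ 0.24728673 -0.51870169  0.23062241] [-6.80894930e-04  9.75373468e-01  2.20558680e-01 -4.97043672e-05] [0.23526102 0.24771834 0.10890246]
[ -984.17602848 -1357.60898423]
[-602.47833465 -923.42139682]
[-1554.81546463 -1812.00182738]
```

View pics/w1.png

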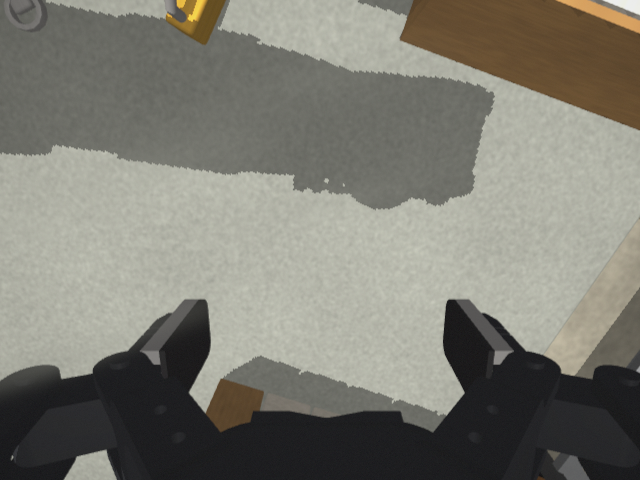

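All the moves were refused because every row needs every key. The wrist picture only shows the start pose: the padlock at (195,15) and the fingers. I'll resend with full rows.

Request:
servo_tool --increments '[{"grip": 0,"x": 0,"y": 0,"z": -5,"roll": 6.6},{"grip": 0,"x": 0,"y": 0,"z": -5,"roll": 6.6},{"grip": 0,"x": 0,"y": 0,"z": -5,"roll": 6.7},{"grip": 0,"x": 21,"y": -33.75,"z": 0,"roll": 0},{"grip": 0,"x": 21,"y": -33.75,"z": 0,"roll": 0}]'

```text
clock: 0.62
tcp_pos: [0.2823, -0.4485, 0.2457]
orientation: [-0.0, 0.999, 0.047, 0.0]
wrist_force: [1.1, -0.2, -0.7]
finger_gap: 0.0856
grip_force: 0.0
```

Request:
servo_tool --increments '[{"grip": 0,"x": 21,"y": -33.75,"z": 0,"roll": 0},{"grip": 0,"x": 21,"y": -33.75,"z": 0,"roll": 0},{"grip": 0,"x": 21,"y": -33.75,"z": 0,"roll": 0},{"grip": 0,"x": 21,"y": -33.75,"z": 0,"roll": 0},{"grip": 0,"x": 21,"y": -33.75,"z": 0,"roll": 0}]'

```text
clock: 1.03
tcp_pos: [0.371, -0.2678, 0.2463]
orientation: [0.0, 0.999, 0.048, 0.0]
wrist_force: [0.1, -1.0, -0.4]
finger_gap: 0.0855
grip_force: 0.0
```

Request:
servo_tool --increments '[{"grip": 0,"x": 21,"y": -33.75,"z": 0,"roll": 0},{"grip": 0,"x": 21,"y": -33.75,"z": 0,"roll": 0},{"grip": 0,"x": 21,"y": -33.75,"z": 0,"roll": 0},{"grip": 0,"x": 21,"y": -33.75,"z": 0,"roll": 0},{"grip": 0,"x": 21,"y": -33.75,"z": 0,"roll": 0}]'

```text
clock: 1.45
tcp_pos: [0.4591, -0.0895, 0.2464]
orientation: [0.0, 0.999, 0.049, 0.0]
wrist_force: [-0.2, -0.3, -0.4]
finger_gap: 0.0852
grip_force: 0.0
```

Request:
servo_tool --increments '[{"grip": 0,"x": 21,"y": -33.75,"z": 0,"roll": 0},{"grip": 0,"x": 21,"y": -33.75,"z": 0,"roll": 0},{"grip": 0,"x": 21,"y": -33.75,"z": 0,"roll": 0},{"grip": 0,"x": 0,"y": 0,"z": 0,"roll": 0},{"grip": 0,"x": 0,"y": 0,"z": 0,"roll": 0}]'

```text
clock: 1.87
tcp_pos: [0.5119, 0.0175, 0.2458]
orientation: [0.0, 0.999, 0.051, -0.0]
wrist_force: [0.8, -1.4, -0.2]
finger_gap: 0.0854
grip_force: 0.0
```

Run:
```python
from h import *
s=env.get_state();C=cam("wrist");im=env.read_camera("wrist");cv2.imwrite("pics/w2.png",im[:,:,::-1])
print(s["clock"],s["tcp_pos"],s["orientation"],s["wrist_force"])
for X in((.5286,.0518,.136),(.5286,.0518,.086),(.555,.21,.12)): print(proj("wrist",X,C))
```

```text
1.8667 [0.51193192 0.01752556 0.24580817] [ 4.62283071e-05  9.98698022e-01  5.10107881e-02 -3.97920185e-04] [ 0.84069928 -1.37229994 -0.16748558]
[277.79831292 207.37229157]
[285.51431327 195.68695026]
[ 46.72470806 140.37675551]
```

View pics/w2.png

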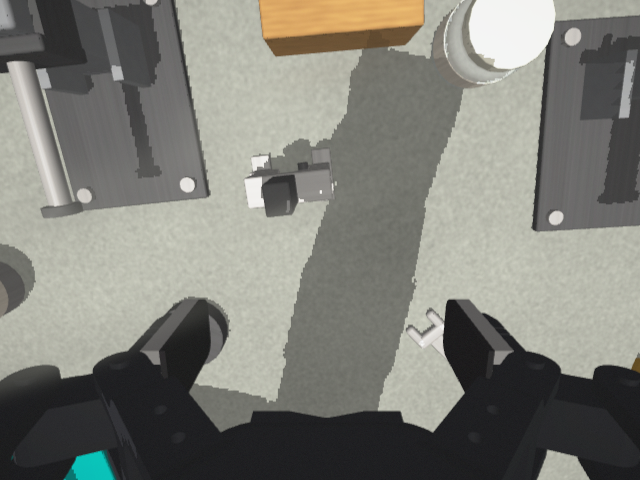

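Wrist view: hook shoulder ends at about (247,192) and (331,181.5), grip top at about (281,198). The slim pin runs from (24,64) to its head at (62,210).

Run:
```python
from h import *
np.set_printoptions(precision=4,suppress=True)
im=cv2.imread("pics/w2.png");c=im[140:240,220:350];
e=im[50:230,0:215]
cv2.imwrite("pics/c2.png",np.hstack([cv2.resize(c,(390,300),interpolation=3),cv2.resize(e,(358,300),interpolation=3)]))
p=lambda a,z:plane("wrist",a,z)
print("grip",p((281,198),.136));l,r=p((247,192),.086),p((331,181.5),.086);print("sh",l,r,(l+r)/2,np.degrees(np.arctan2(*(l-r)[1::-1]))-90)
a,b=p((24,64),.12),p((62,210),.12);print("pin",a,b,np.linalg.norm(a-b),np.degrees(np.arctan2(*(a-b)[1::-1])))
```

```text
grip [0.5346 0.0488 0.136 ]
sh [0.5281 0.0804 0.086 ] [0.5426 0.0163 0.086 ] [0.5353 0.0484 0.086 ] 12.79839460681707
pin [0.6012 0.2188 0.12  ] [0.5082 0.2021 0.12  ] 0.09449810703859352 10.208871907804713
```

View pics/c2.png

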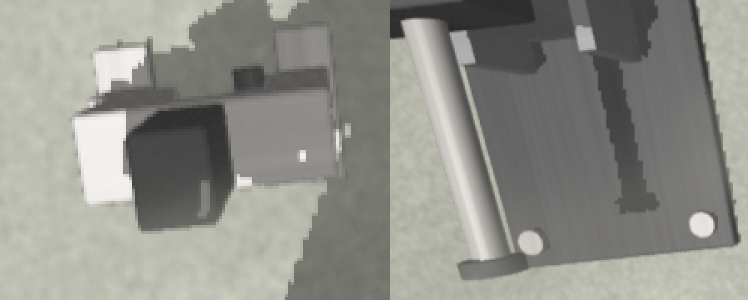

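Run:
```python
from h import *
np.set_printoptions(precision=4,suppress=True)
p=lambda a,z:plane("wrist",a,z)
print("grip",p((278,201),.136));l,r=p((246.3,193.3),.086),p((331.7,185.3),.086);print("sh",l,r,(l+r)/2,np.degrees(np.arctan2(*(l-r)[1::-1]))-90)
a,b=p((20.4,62),.12),p((60,204.8),.12);u=(a-b)/np.linalg.norm(a-b);print("pin",a,b,np.linalg.norm(a-b),np.degrees(np.arctan2(u[1],u[0])),b+.05*u)
l,r=p((531/1.665-390/1.665,50+242/1.667),.012),p((702/1.665-390/1.665,50+224/1.667),.012)
print("bolts",l,r,np.degrees(np.arctan2(*(l-r)[1::-1]))-90)
```

```text
grip [0.5324 0.0506 0.136 ]
sh [0.527  0.0809 0.086 ] [0.5398 0.0154 0.086 ] [0.5334 0.0482 0.086 ] 11.044879001137602
pin [0.6022 0.221  0.12  ] [0.5118 0.2032 0.12  ] 0.09211712268399826 11.141987974375743 [0.5608 0.2129 0.12  ]
bolts [0.4972 0.2508 0.012 ] [0.5176 0.1518 0.012 ] 11.63033634712437
```

Request:
servo_tool --increments '[{"grip": 0,"x": 0,"y": 0,"z": 0,"roll": -5.2},{"grip": 0,"x": 13.3,"y": -13.5,"z": 10,"roll": 0},{"grip": 0,"x": 13.3,"y": -13.5,"z": 30,"roll": 0},{"grip": 0,"x": 0,"y": 0,"z": 30,"roll": 0},{"grip": 0,"x": 0,"y": 0,"z": 0,"roll": 0}]'

```text
clock: 2.33
tcp_pos: [0.5289, 0.046, 0.1708]
orientation: [-0.001, 0.996, 0.093, -0.005]
wrist_force: [-0.8, -0.6, -0.3]
finger_gap: 0.0853
grip_force: 0.0
```

Run:
```python
from h import *
s=env.get_state();C=cam("wrist");im=env.read_camera("wrist")
cv2.imwrite("pics/w3.png",im[100:400,150:500,::-1])
print(s["clock"],s["tcp_pos"],s["orientation"],s["wrist_force"])
```

```text
2.3333 [0.52886239 0.0460162  0.17082745] [-5.45583124e-04  9.95633254e-01  9.32244994e-02 -4.82899440e-03] [-0.84503374 -0.55113973 -0.33362744]
```

View pics/w3.png

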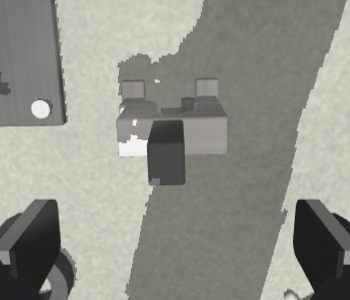

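Wrist crop: the hook is square to the tool. Grip top centre is at full-image (316.5,266) and shoulder centre at (322.5,236).

Run:
```python
from h import *
s=env.get_state();print(s["tcp_pos"],2*np.degrees(np.arctan(s["orientation"][2]/s["orientation"][1])))
print(plane("wrist",(316.5,266),.136),plane("wrist",(322.5,236.5),.086))
```

```text
[0.52967871 0.04575634 0.17355905] 10.680297481035797
[0.53281195 0.05177939 0.136     ] [0.53466844 0.04972521 0.086     ]
```

Request:
servo_tool --increments '[{"grip": 0,"x": 4.6,"y": -3.9,"z": 20,"roll": 0},{"grip": 0,"x": 0,"y": 0,"z": 30,"roll": 0},{"grip": 0,"x": 0,"y": 0,"z": 20,"roll": 0},{"grip": 0,"x": 0,"y": 0,"z": 9,"roll": 0},{"grip": 0,"x": 0,"y": 0,"z": 0,"roll": 0}]'

```text
clock: 2.8
tcp_pos: [0.5355, 0.0505, 0.0969]
orientation: [-0.0, 0.996, 0.093, -0.001]
wrist_force: [0.2, 0.2, 0.6]
finger_gap: 0.0852
grip_force: 0.0
```

Request:
servo_tool --increments '[{"grip": 0.3,"x": 0,"y": 0,"z": 0,"roll": 0},{"grip": 0.5,"x": 0,"y": 0,"z": 0,"roll": 0}]' --grip_force 60

```text
clock: 2.97
tcp_pos: [0.5379, 0.051, 0.0994]
orientation: [0.0, 0.996, 0.094, 0.002]
wrist_force: [-0.5, -0.8, -0.2]
finger_gap: 0.0637
grip_force: 0.0
```

Request:
servo_tool --increments '[{"grip": 0.6,"x": 0,"y": 0,"z": 0,"roll": 0},{"grip": 0.6,"x": 0,"y": 0,"z": 0,"roll": 0}]'

```text
clock: 3.13
tcp_pos: [0.5375, 0.0514, 0.0988]
orientation: [0.0, 0.996, 0.094, 0.001]
wrist_force: [-0.3, 0.2, 0.0]
finger_gap: 0.0388
grip_force: 0.0
```

Request:
servo_tool --increments '[{"grip": 0.6,"x": -3.8,"y": 0,"z": 3,"roll": 0},{"grip": 0.6,"x": 0,"y": 0,"z": 2,"roll": 0},{"grip": 1,"x": 0,"y": 0,"z": 0,"roll": 0},{"grip": 1,"x": 0,"y": 0,"z": 0,"roll": 0},{"grip": 1,"x": 0,"y": 0,"z": 0,"roll": 0}]' --grip_force 70

```text
clock: 3.55
tcp_pos: [0.5324, 0.051, 0.092]
orientation: [-0.0, 0.996, 0.094, -0.0]
wrist_force: [-0.2, 0.5, -1.9]
finger_gap: 0.0175
grip_force: 70.4
```

Request:
servo_tool --increments '[{"grip": 1,"x": 0,"y": 0,"z": 0,"roll": 0},{"grip": 1,"x": 0,"y": 0,"z": 0,"roll": 0},{"grip": 1,"x": 0,"y": 0,"z": 0,"roll": 0}]'

```text
clock: 3.8
tcp_pos: [0.5324, 0.051, 0.092]
orientation: [-0.0, 0.996, 0.094, -0.0]
wrist_force: [-0.8, 0.8, -2.0]
finger_gap: 0.0173
grip_force: 70.3
```

Request:
servo_tool --increments '[{"grip": 1,"x": 0,"y": 0,"z": -20,"roll": 0},{"grip": 1,"x": 0,"y": 0,"z": -36,"roll": 0},{"grip": 1,"x": 0,"y": 0,"z": -36,"roll": 0},{"grip": 1,"x": 0,"y": 0,"z": -36,"roll": 0},{"grip": 1,"x": 0,"y": 0,"z": -36,"roll": 0}]'

```text
clock: 4.22
tcp_pos: [0.5322, 0.0508, 0.2573]
orientation: [0.0, 0.996, 0.094, -0.001]
wrist_force: [1.3, 0.4, -4.7]
finger_gap: 0.017
grip_force: 70.0
```

Request:
servo_tool --increments '[{"grip": 1,"x": 11.2,"y": -30.5,"z": 0,"roll": 0},{"grip": 1,"x": 11.2,"y": -30.5,"z": 0,"roll": 0},{"grip": 1,"x": 11.2,"y": -30.5,"z": 0,"roll": 0},{"grip": 1,"x": 11.2,"y": -30.5,"z": 0,"roll": 0},{"grip": 1,"x": 11.2,"y": -30.5,"z": 0,"roll": 0}]'

```text
clock: 4.63
tcp_pos: [0.5608, 0.2036, 0.2557]
orientation: [-0.005, 0.995, 0.104, -0.001]
wrist_force: [0.4, -1.2, -4.5]
finger_gap: 0.017
grip_force: 69.9
```

Request:
servo_tool --increments '[{"grip": 1,"x": 0,"y": 0,"z": 0,"roll": 0},{"grip": 1,"x": 0,"y": 0,"z": 0,"roll": 0},{"grip": 1,"x": 0,"y": 0,"z": 0,"roll": 0}]'

```text
clock: 4.88
tcp_pos: [0.561, 0.2004, 0.2554]
orientation: [-0.004, 0.995, 0.103, -0.001]
wrist_force: [-0.3, 0.2, -4.0]
finger_gap: 0.017
grip_force: 70.2
```

Run:
```python
from h import *
s=env.get_state();print(s["clock"],s["tcp_pos"],s["orientation"],s["wrist_force"],2*np.degrees(np.arctan(s["orientation"][2]/s["orientation"][1])))
w=env.read_camera("wrist");a=env.read_camera("scene");b=env.read_camera("side")
for n,i in(("w4",w),("a4",a),("b4",b)): cv2.imwrite(f"pics/{n}.png",i[:,:,::-1])
r=lambda c,*z:cv2.resize(c,z,interpolation=3)[:,:,::-1]
L=np.vstack([r(a[170:320,340:490],300,300),r(b[190:340,140:290],300,300)])
R_=r(w[100:460,160:460],500,600)
cv2.imwrite("pics/m4.png",np.hstack([L,R_]))
```

```text
4.8833 [0.56096416 0.20042951 0.25544793] [-0.00367182  0.99470929  0.10265581 -0.00131468] [-0.32149034  0.23451414 -3.97476456] 11.784338966458376
```

View pics/m4.png

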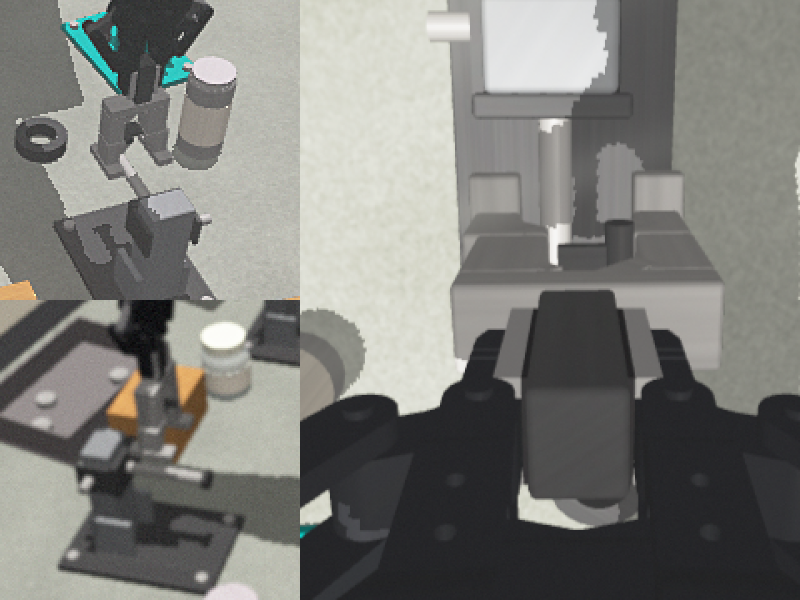

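Mosaic: the hook is held squarely in the fingers above the slim pin, with the pin seen from root (313.6,118) to about (314.6,232) in the wrist image, slightly left (+y) of the mouth. Next I'll compute the lateral offset and the pin height.

Run:
```python
from h import *
np.set_printoptions(precision=4,suppress=True)
s=env.get_state();print(s["joint_pos"],s["tcp_pos"])
q=s["orientation"];Rt=R.from_quat([*q[1:],q[0]]).as_matrix();print(Rt)
f=lambda x,y:(160+(x-300)/1.667,100+y/1.667)
for z in(.115,.12,.125):
  a,b=plane("wrist",f(555.5,130),z),plane("wrist",f(558,215),z);t=np.degrees(np.arctan2(*(a-b)[1::-1]))
  print(z,a,b,t, "tool",Rt.T@(a-s["tcp_pos"]),Rt.T@(b-s["tcp_pos"]))
g=plane("wrist",f(577.5,445),s["tcp_pos"][2]-.092+.136);print("grip in tool",Rt.T@(g-s["tcp_pos"]))
g=(plane("wrist",f(452,284),.25)+plane("wrist",f(722,284),.25))/2;print("shoulder",Rt.T@(g-s["tcp_pos"]))
# pin height: head and root, initial scene/side views refined
b=cv2.imread("pics/side0.png")[262:292,195:250].astype(int).mean(2);a=cv2.imread("pics/scene0.png")[240:275,390:420].astype(int).mean(2)
print("side cols");print(np.array([[c+195,262+(np.clip(b[:,c]-130,0,None)*np.arange(30)).sum()/np.clip(b[:,c]-130,0,None).sum()] for c in range(10,45,5)]))
print(b[:,20].astype(int),b[:,35].astype(int))
```

```text
[0.2032 0.3498 0.158  1.3797 0.0079 3.1406] [0.5612 0.1997 0.2561]
[[ 0.9792  0.2028 -0.0022]
 [ 0.2028 -0.9792  0.0076]
 [-0.0007 -0.0079 -1.    ]]
0.115 [0.5941 0.2179 0.115 ] [0.5571 0.2094 0.115 ] 12.871570430196575 tool [ 0.036  -0.01    0.1412] [-0.0019 -0.0092  0.1412]
0.12 [0.5947 0.2178 0.12  ] [0.5584 0.2095 0.12  ] 12.871570430196527 tool [ 0.0365 -0.0098  0.1362] [-0.0007 -0.009   0.1362]
0.125 [0.5952 0.2177 0.125 ] [0.5596 0.2095 0.125 ] 12.87157043019656 tool [ 0.037  -0.0096  0.1312] [ 0.0005 -0.0089  0.1312]
grip in tool [ 0.0018 -0.0004 -0.044 ]
shoulder [0.0134 0.0018 0.0061]
side cols
[[205.     272.0759]
 [210.     276.6875]
 [215.     276.916 ]
 [220.     280.2635]
 [225.     280.9272]
 [230.     280.3732]
 [235.     276.3831]]
[ 63  64  61  63  63  70  80 120 148 162 170 172 175 157 123 102 125 151
 164 159 159 161 152 142 123 116 110  94  82  70] [ 64  62  65  70  86 103 124 145 150 160 165 163 171 177 178 157 136 108
 119 148 162 169 163 165 162 164 163 164 162 161]
```

Joint 6 is at its limit (3.1406), and that is why the move fell short. The hook may hang either way round, so I'll raise it and roll −180°.

Request:
servo_tool --increments '[{"grip": 1,"x": 0,"y": 0,"z": -30,"roll": 0},{"grip": 1,"x": 0,"y": 0,"z": -10,"roll": -7},{"grip": 1,"x": 0,"y": 0,"z": 0,"roll": -7},{"grip": 1,"x": 0,"y": 0,"z": 0,"roll": -7},{"grip": 1,"x": 0,"y": 0,"z": 0,"roll": -7}]'

```text
clock: 5.45
tcp_pos: [0.5616, 0.1994, 0.2969]
orientation: [-0.004, 0.94, 0.342, 0.001]
wrist_force: [0.9, -0.4, -4.5]
finger_gap: 0.0169
grip_force: 70.1
```

Request:
servo_tool --increments '[{"grip": 1,"x": 0,"y": 0,"z": 0,"roll": -7},{"grip": 1,"x": 0,"y": 0,"z": 0,"roll": -7},{"grip": 1,"x": 0,"y": 0,"z": 0,"roll": -7},{"grip": 1,"x": 0,"y": 0,"z": 0,"roll": -7},{"grip": 1,"x": 0,"y": 0,"z": 0,"roll": -7}]'

```text
clock: 5.87
tcp_pos: [0.5614, 0.1994, 0.2965]
orientation: [-0.004, 0.793, 0.609, 0.002]
wrist_force: [-0.1, 0.1, -4.0]
finger_gap: 0.0169
grip_force: 70.1
```

Request:
servo_tool --increments '[{"grip": 1,"x": 0,"y": 0,"z": 0,"roll": -7},{"grip": 1,"x": 0,"y": 0,"z": 0,"roll": -7},{"grip": 1,"x": 0,"y": 0,"z": 0,"roll": -7},{"grip": 1,"x": 0,"y": 0,"z": 0,"roll": -7},{"grip": 1,"x": 0,"y": 0,"z": 0,"roll": -7}]'

```text
clock: 6.28
tcp_pos: [0.5614, 0.1994, 0.2965]
orientation: [-0.003, 0.573, 0.819, 0.003]
wrist_force: [0.4, 0.3, -3.8]
finger_gap: 0.0171
grip_force: 70.1
```

Request:
servo_tool --increments '[{"grip": 1,"x": 0,"y": 0,"z": 0,"roll": -7},{"grip": 1,"x": 0,"y": 0,"z": 0,"roll": -7},{"grip": 1,"x": 0,"y": 0,"z": 0,"roll": -7},{"grip": 1,"x": 0,"y": 0,"z": 0,"roll": -7},{"grip": 1,"x": 0,"y": 0,"z": 0,"roll": -7}]'

```text
clock: 6.7
tcp_pos: [0.5614, 0.1994, 0.2965]
orientation: [-0.002, 0.3, 0.954, 0.004]
wrist_force: [0.7, -0.1, -4.5]
finger_gap: 0.0172
grip_force: 70.1
```

Request:
servo_tool --increments '[{"grip": 1,"x": 0,"y": 0,"z": 0,"roll": -7},{"grip": 1,"x": 0,"y": 0,"z": 0,"roll": -7},{"grip": 1,"x": 0,"y": 0,"z": 0,"roll": -7},{"grip": 1,"x": 0,"y": 0,"z": 0,"roll": -7},{"grip": 1,"x": 0,"y": 0,"z": 0,"roll": -7}]'

```text
clock: 7.12
tcp_pos: [0.5614, 0.1994, 0.2965]
orientation: [-0.001, -0.0, 1.0, 0.004]
wrist_force: [0.3, -0.4, -3.2]
finger_gap: 0.0173
grip_force: 70.1
```

Request:
servo_tool --increments '[{"grip": 1,"x": 0,"y": 0,"z": 0,"roll": -5},{"grip": 1,"x": 0,"y": 0,"z": 0,"roll": 0},{"grip": 1,"x": 0,"y": 0,"z": 0,"roll": 0},{"grip": 1,"x": 0,"y": 0,"z": 0,"roll": 0}]'

```text
clock: 7.45
tcp_pos: [0.5615, 0.2, 0.2964]
orientation: [-0.001, -0.04, 0.999, 0.004]
wrist_force: [-1.2, -0.3, -4.3]
finger_gap: 0.0173
grip_force: 70.1
```

Run:
```python
from h import *
np.set_printoptions(precision=4,suppress=True)
s=env.get_state();print(s["joint_pos"],s["tcp_pos"]);q=s["orientation"];Rt=R.from_quat([*q[1:],q[0]]).as_matrix();print(Rt)
print(np.degrees(np.arctan2(Rt[1,0],Rt[0,0])))
```

```text
[0.2033 0.3491 0.2545 1.4761 0.0082 0.1229] [0.5615 0.2    0.2964]
[[-0.9968 -0.0803 -0.0016]
 [-0.0804  0.9967  0.0081]
 [ 0.0009  0.0082 -1.    ]]
-175.39083695317854
```

Request:
servo_tool --increments '[{"grip": 1,"x": 0,"y": 0,"z": 0,"roll": -7.1},{"grip": 1,"x": 1,"y": 9.5,"z": 20,"roll": 0},{"grip": 1,"x": 0,"y": 0,"z": 20,"roll": 0},{"grip": 1,"x": 0,"y": 0,"z": 0,"roll": 0},{"grip": 1,"x": 0,"y": 0,"z": 0,"roll": 0}]'

```text
clock: 7.87
tcp_pos: [0.5575, 0.2096, 0.2554]
orientation: [-0.002, -0.103, 0.995, 0.004]
wrist_force: [-0.2, -0.4, -4.2]
finger_gap: 0.017
grip_force: 70.0
```

Run:
```python
from h import *
np.set_printoptions(precision=4,suppress=True)
s=env.get_state();print(s["clock"],s["tcp_pos"],s["wrist_force"],s["ft_torque"]);q=s["orientation"];Rt=R.from_quat([*q[1:],q[0]]).as_matrix()
print(Rt[:,2],np.degrees(np.arctan2(Rt[1,0],Rt[0,0])))
w=env.read_camera("wrist");a=env.read_camera("scene");b=env.read_camera("side")
for n,i in(("w5",w),("a5",a),("b5",b)): cv2.imwrite(f"pics/{n}.png",i[:,:,::-1])
r=lambda c,*z:cv2.resize(c,z,interpolation=3)[:,:,::-1]
L=np.vstack([r(a[180:280,360:460],300,300),r(b[210:310,160:260],300,300)])
R_=r(w[100:460,160:460],500,600)
cv2.imwrite("pics/m5.png",np.hstack([L,R_]))
```

```text
7.8667 [0.5575 0.2096 0.2554] [-0.1741 -0.4032 -4.1651] [-0.033  -0.0537 -0.0228]
[-0.0047  0.0072 -1.    ] -168.17731487584942
```

View pics/m5.png

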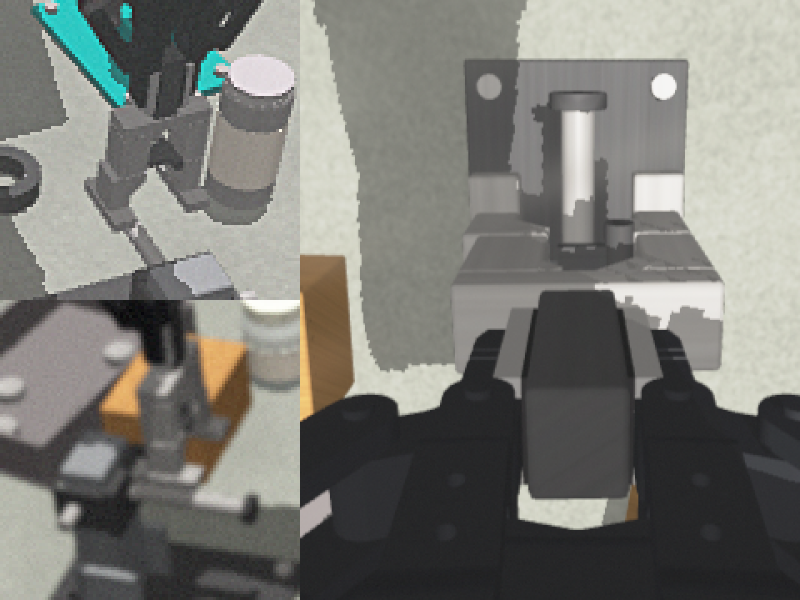

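The pin is now about 1 mm to the right (tool +y) of the mouth centre and parallel to the hook. I'll shift 1 mm and descend.

Request:
servo_tool --increments '[{"grip": 1,"x": 0,"y": 1,"z": 15,"roll": 0},{"grip": 1,"x": 0,"y": 0,"z": 20,"roll": 0},{"grip": 1,"x": 0,"y": 0,"z": 10,"roll": 0},{"grip": 1,"x": 0,"y": 0,"z": 0,"roll": 0},{"grip": 1,"x": 0,"y": 0,"z": 0,"roll": 0}]'

```text
clock: 8.43
tcp_pos: [0.5581, 0.2111, 0.2117]
orientation: [-0.001, -0.103, 0.995, 0.004]
wrist_force: [-0.7, -0.9, -4.0]
finger_gap: 0.0174
grip_force: 70.0
```

Request:
servo_tool --increments '[{"grip": 1,"x": 0,"y": 0,"z": 5,"roll": 0},{"grip": 1,"x": 0,"y": 0,"z": 5,"roll": 0},{"grip": 1,"x": 0,"y": 0,"z": 4,"roll": 0},{"grip": 1,"x": 0,"y": 0,"z": 0,"roll": 0}]'

```text
clock: 8.77
tcp_pos: [0.5578, 0.2113, 0.1966]
orientation: [-0.001, -0.104, 0.995, 0.004]
wrist_force: [-0.4, 0.2, -4.6]
finger_gap: 0.0174
grip_force: 70.1
```

Request:
servo_tool --increments '[{"grip": 1,"x": 0,"y": 0,"z": 4,"roll": 0},{"grip": 1,"x": 0,"y": 0,"z": 4,"roll": 0},{"grip": 1,"x": 0,"y": 0,"z": 0,"roll": 0}]'

```text
clock: 9.02
tcp_pos: [0.5577, 0.2114, 0.1884]
orientation: [-0.001, -0.104, 0.995, 0.004]
wrist_force: [-0.6, 0.1, -5.3]
finger_gap: 0.0173
grip_force: 70.1
```

Request:
servo_tool --increments '[{"grip": 1,"x": 0,"y": 0,"z": 3,"roll": 0},{"grip": 1,"x": 0,"y": 0,"z": 3,"roll": 0},{"grip": 1,"x": 0,"y": 0,"z": 0,"roll": 0}]'

```text
clock: 9.27
tcp_pos: [0.5578, 0.2114, 0.1826]
orientation: [-0.001, -0.104, 0.995, 0.004]
wrist_force: [-0.5, -0.1, -4.5]
finger_gap: 0.0171
grip_force: 70.1
```

Request:
servo_tool --increments '[{"grip": 1,"x": 0,"y": 0,"z": 2,"roll": 0},{"grip": 1,"x": 0,"y": 0,"z": 2,"roll": 0},{"grip": 1,"x": 0,"y": 0,"z": 0,"roll": 0}]'

```text
clock: 9.52
tcp_pos: [0.5583, 0.2117, 0.1799]
orientation: [0.0, -0.104, 0.995, 0.004]
wrist_force: [-1.2, 0.3, 2.5]
finger_gap: 0.0174
grip_force: 70.9
```

Request:
servo_tool --increments '[{"grip": 1,"x": 0,"y": 0,"z": 2,"roll": 0},{"grip": 1,"x": 0,"y": 0,"z": 2,"roll": 0},{"grip": 1,"x": 0,"y": 0,"z": 0,"roll": 0}]'

```text
clock: 9.77
tcp_pos: [0.5584, 0.2114, 0.1758]
orientation: [0.0, -0.104, 0.995, 0.004]
wrist_force: [-2.3, -0.2, 5.1]
finger_gap: 0.0177
grip_force: 71.3
```

Request:
servo_tool --increments '[{"grip": 1,"x": 0,"y": 0,"z": 2,"roll": 0},{"grip": 1,"x": 0,"y": 0,"z": 2,"roll": 0},{"grip": 1,"x": 0,"y": 0,"z": 0,"roll": 0}]'

```text
clock: 10.02
tcp_pos: [0.5588, 0.212, 0.172]
orientation: [0.001, -0.104, 0.995, 0.005]
wrist_force: [-0.9, 0.6, 4.6]
finger_gap: 0.0172
grip_force: 71.5
```

Request:
servo_tool --increments '[{"grip": 1,"x": 0,"y": 0,"z": 2,"roll": 0},{"grip": 1,"x": 0,"y": 0,"z": 2,"roll": 0},{"grip": 1,"x": 0,"y": 0,"z": 2,"roll": 0},{"grip": 1,"x": 0,"y": 0,"z": 2,"roll": 0},{"grip": 1,"x": 0,"y": 0,"z": 0,"roll": 0}]'

```text
clock: 10.43
tcp_pos: [0.5591, 0.2127, 0.1639]
orientation: [0.001, -0.104, 0.995, 0.005]
wrist_force: [0.1, 2.9, 2.1]
finger_gap: 0.0173
grip_force: 71.2
```

Request:
servo_tool --increments '[{"grip": 1,"x": 0,"y": 0,"z": 2,"roll": 0},{"grip": 1,"x": 0,"y": 0,"z": 2,"roll": 0},{"grip": 1,"x": 0,"y": 0,"z": 2,"roll": 0},{"grip": 1,"x": 0,"y": 0,"z": 0,"roll": 0}]'

```text
clock: 10.77
tcp_pos: [0.5577, 0.2123, 0.1562]
orientation: [-0.001, -0.104, 0.995, 0.005]
wrist_force: [0.2, 5.9, -1.6]
finger_gap: 0.0171
grip_force: 70.6
```

Request:
servo_tool --increments '[{"grip": 1,"x": 0,"y": 0,"z": 1.5,"roll": 0},{"grip": 1,"x": 0,"y": 0,"z": 1.5,"roll": 0},{"grip": 1,"x": 0,"y": 0,"z": 0,"roll": 0}]'

```text
clock: 11.02
tcp_pos: [0.557, 0.2123, 0.1526]
orientation: [-0.002, -0.104, 0.995, 0.005]
wrist_force: [0.3, 6.1, -4.8]
finger_gap: 0.0172
grip_force: 70.4
```

Request:
servo_tool --increments '[{"grip": 1,"x": 0,"y": 0,"z": 1,"roll": 0},{"grip": 1,"x": 0,"y": 0,"z": 1,"roll": 0},{"grip": 1,"x": 0,"y": 0,"z": 0,"roll": 0}]'

```text
clock: 11.27
tcp_pos: [0.5567, 0.2106, 0.1503]
orientation: [-0.002, -0.103, 0.995, 0.003]
wrist_force: [0.2, -0.5, -4.0]
finger_gap: 0.0172
grip_force: 70.6
```

Request:
servo_tool --increments '[{"grip": 1,"x": 0,"y": 0,"z": 1,"roll": 0},{"grip": 1,"x": 0,"y": 0,"z": 1,"roll": 0},{"grip": 1,"x": 0,"y": 0,"z": 0,"roll": 0}]'

```text
clock: 11.52
tcp_pos: [0.5577, 0.2112, 0.1496]
orientation: [-0.001, -0.103, 0.995, 0.004]
wrist_force: [1.2, 0.6, -4.0]
finger_gap: 0.0176
grip_force: 70.6
```

Request:
servo_tool --increments '[{"grip": 1,"x": 0,"y": 0,"z": 1,"roll": 0},{"grip": 1,"x": 0,"y": 0,"z": 0,"roll": 0}]'

```text
clock: 11.68
tcp_pos: [0.558, 0.2116, 0.1491]
orientation: [-0.001, -0.103, 0.995, 0.004]
wrist_force: [0.1, -0.2, -4.3]
finger_gap: 0.0171
grip_force: 70.6
```

Request:
servo_tool --increments '[{"grip": 1,"x": 0,"y": 0,"z": 1,"roll": 0},{"grip": 1,"x": 0,"y": 0,"z": 0,"roll": 0}]'

```text
clock: 11.85
tcp_pos: [0.5583, 0.2115, 0.1487]
orientation: [-0.0, -0.103, 0.995, 0.004]
wrist_force: [0.4, -1.8, -1.7]
finger_gap: 0.0172
grip_force: 71.0
```

Request:
servo_tool --increments '[{"grip": 1,"x": 0,"y": 0,"z": 1,"roll": 0},{"grip": 1,"x": 0,"y": 0,"z": 0,"roll": 0}]'

```text
clock: 12.02
tcp_pos: [0.5585, 0.2113, 0.1483]
orientation: [0.0, -0.103, 0.995, 0.004]
wrist_force: [-1.1, -4.0, 3.7]
finger_gap: 0.0172
grip_force: 71.5
```

Request:
servo_tool --increments '[{"grip": 1,"x": 0,"y": 0,"z": 1,"roll": 0},{"grip": 1,"x": 0,"y": 0,"z": 0,"roll": 0}]'

```text
clock: 12.18
tcp_pos: [0.5587, 0.2112, 0.148]
orientation: [0.001, -0.103, 0.995, 0.003]
wrist_force: [-2.6, -3.8, 6.5]
finger_gap: 0.017
grip_force: 72.2
```

Request:
servo_tool --increments '[{"grip": 1,"x": 0,"y": -0.5,"z": 1,"roll": 0},{"grip": 1,"x": 0,"y": 0,"z": 0,"roll": 0},{"grip": 1,"x": 0,"y": 0,"z": 0,"roll": 0}]'

```text
clock: 12.43
tcp_pos: [0.5591, 0.2107, 0.1474]
orientation: [0.001, -0.103, 0.995, 0.003]
wrist_force: [-1.4, -4.3, 8.2]
finger_gap: 0.0174
grip_force: 72.2
```

Request:
servo_tool --increments '[{"grip": 1,"x": 0,"y": -0.5,"z": 0.7,"roll": 0},{"grip": 1,"x": 0,"y": 0,"z": 0,"roll": 0},{"grip": 1,"x": 0,"y": 0,"z": 0,"roll": 0},{"grip": 1,"x": 0,"y": 0,"z": 0,"roll": 0}]'

```text
clock: 12.77
tcp_pos: [0.5594, 0.2104, 0.147]
orientation: [0.001, -0.103, 0.995, 0.004]
wrist_force: [-2.5, -4.3, 10.4]
finger_gap: 0.0172
grip_force: 72.4
```

Run:
```python
from h import *
s=env.get_state();print(s["clock"],s["tcp_pos"],s["wrist_force"])
w=env.read_camera("wrist");a=env.read_camera("scene");b=env.read_camera("side")
r=lambda c,*z:cv2.resize(c,z,interpolation=3)[:,:,::-1]
cv2.imwrite("pics/m6.png",np.hstack([r(a[200:300,360:460],400,400),r(b[230:330,170:270],400,400)]))
```

```text
12.7667 [0.5593841  0.21041778 0.14704041] [-2.45198241 -4.33311309 10.41082366]
```

View pics/m6.png

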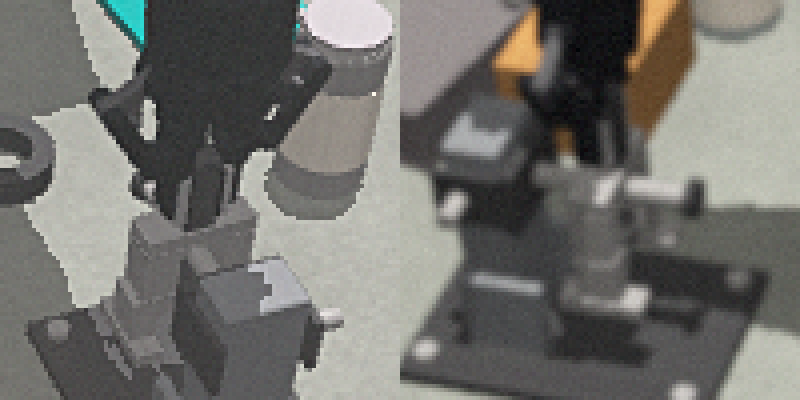

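The pictures show the hook on the pin between block and head, pressed home with about 15 N. The latch snapped shut: the sideways force vanished. Next is the pull test.

Request:
servo_tool --increments '[{"grip": 1,"x": 0,"y": 0.5,"z": -3,"roll": 0},{"grip": 1,"x": 0,"y": 0,"z": -3,"roll": 0},{"grip": 1,"x": 0,"y": 0,"z": -3,"roll": 0},{"grip": 1,"x": 0,"y": 0,"z": -3,"roll": 0},{"grip": 1,"x": 0,"y": 0,"z": 0,"roll": 0}]'

```text
clock: 13.33
tcp_pos: [0.5583, 0.2115, 0.1569]
orientation: [-0.0, -0.104, 0.995, 0.004]
wrist_force: [1.2, -0.2, -3.3]
finger_gap: 0.0172
grip_force: 70.6
```

Request:
servo_tool --increments '[{"grip": 1,"x": 0,"y": 0,"z": -2,"roll": 0},{"grip": 1,"x": 0,"y": 0,"z": -2,"roll": 0},{"grip": 1,"x": 0,"y": 0,"z": 0,"roll": 0}]'

```text
clock: 13.58
tcp_pos: [0.5583, 0.2113, 0.1609]
orientation: [-0.0, -0.104, 0.995, 0.004]
wrist_force: [-0.1, -0.1, -3.9]
finger_gap: 0.0173
grip_force: 70.6
```

Request:
servo_tool --increments '[{"grip": 1,"x": 0,"y": 0,"z": -1,"roll": 0},{"grip": 1,"x": 0,"y": 0,"z": -1,"roll": 0},{"grip": 1,"x": 0,"y": 0,"z": 0,"roll": 0}]'

```text
clock: 13.83
tcp_pos: [0.5583, 0.2112, 0.1629]
orientation: [-0.0, -0.104, 0.995, 0.004]
wrist_force: [-0.9, 0.1, -4.3]
finger_gap: 0.0175
grip_force: 70.6
```

Request:
servo_tool --increments '[{"grip": 1,"x": 0,"y": 0,"z": -1,"roll": 0},{"grip": 1,"x": 0,"y": 0,"z": 0,"roll": 0}]'

```text
clock: 14.0
tcp_pos: [0.5581, 0.2111, 0.1634]
orientation: [-0.001, -0.104, 0.995, 0.004]
wrist_force: [0.0, 0.3, -4.1]
finger_gap: 0.017
grip_force: 70.2
```

Request:
servo_tool --increments '[{"grip": 1,"x": 0,"y": 0,"z": -1,"roll": 0},{"grip": 1,"x": 0,"y": 0,"z": 0,"roll": 0}]'

```text
clock: 14.17
tcp_pos: [0.558, 0.2111, 0.1636]
orientation: [-0.001, -0.104, 0.995, 0.004]
wrist_force: [1.7, 0.3, -12.0]
finger_gap: 0.0169
grip_force: 69.5
```

Request:
servo_tool --increments '[{"grip": 1,"x": 0,"y": 0,"z": -1,"roll": 0},{"grip": 1,"x": 0,"y": 0,"z": 0,"roll": 0}]'

```text
clock: 14.33
tcp_pos: [0.5579, 0.2111, 0.1638]
orientation: [-0.002, -0.104, 0.995, 0.004]
wrist_force: [4.9, 1.3, -20.2]
finger_gap: 0.0172
grip_force: 68.7
```

Request:
servo_tool --increments '[{"grip": 1,"x": 0,"y": 0,"z": 0,"roll": 0},{"grip": 1,"x": 0,"y": 0,"z": 0,"roll": 0},{"grip": 1,"x": 0,"y": 0,"z": 0,"roll": 0},{"grip": 1,"x": 0,"y": 0,"z": 0,"roll": 0}]'

```text
clock: 14.67
tcp_pos: [0.5577, 0.2111, 0.1639]
orientation: [-0.002, -0.104, 0.995, 0.004]
wrist_force: [5.5, 1.5, -25.9]
finger_gap: 0.0169
grip_force: 68.6
```

Request:
servo_tool --increments '[{"grip": 1,"x": 0,"y": 0,"z": 3,"roll": 0},{"grip": 1,"x": 0,"y": 0,"z": 3,"roll": 0},{"grip": 1,"x": 0,"y": 0,"z": 3,"roll": 0},{"grip": 1,"x": 0,"y": 0,"z": 3,"roll": 0},{"grip": 1,"x": 0,"y": 0,"z": 3,"roll": 0}]'

```text
clock: 15.08
tcp_pos: [0.5586, 0.2114, 0.1517]
orientation: [0.001, -0.104, 0.995, 0.004]
wrist_force: [-1.2, -0.6, -4.7]
finger_gap: 0.0172
grip_force: 70.9
```

Request:
servo_tool --increments '[{"grip": 1,"x": 0,"y": 0,"z": 1.5,"roll": 0},{"grip": 1,"x": 0,"y": 0,"z": 0,"roll": 0},{"grip": 1,"x": 0,"y": 0,"z": 0,"roll": 0}]'

```text
clock: 15.33
tcp_pos: [0.5581, 0.2113, 0.1493]
orientation: [-0.0, -0.104, 0.995, 0.004]
wrist_force: [0.5, -0.2, -4.8]
finger_gap: 0.0171
grip_force: 70.9
```

Request:
servo_tool --increments '[{"grip": 1,"x": 0,"y": 0,"z": 1,"roll": 0},{"grip": 1,"x": 0,"y": 0,"z": 0,"roll": 0},{"grip": 1,"x": 0,"y": 0,"z": 0,"roll": 0}]'

```text
clock: 15.58
tcp_pos: [0.5584, 0.2112, 0.1484]
orientation: [-0.0, -0.104, 0.995, 0.004]
wrist_force: [-0.5, 0.3, -2.7]
finger_gap: 0.0176
grip_force: 71.6
```

Request:
servo_tool --increments '[{"grip": 1,"x": 0,"y": -0.5,"z": 0.7,"roll": 0},{"grip": 1,"x": 0,"y": 0,"z": 0,"roll": 0},{"grip": 1,"x": 0,"y": 0,"z": 0,"roll": 0}]'

```text
clock: 15.83
tcp_pos: [0.5587, 0.2107, 0.1478]
orientation: [0.0, -0.103, 0.995, 0.004]
wrist_force: [-0.1, -1.8, -1.3]
finger_gap: 0.0175
grip_force: 71.6
```

Request:
servo_tool --increments '[{"grip": 1,"x": 0,"y": -0.3,"z": 0.5,"roll": 0},{"grip": 1,"x": 0,"y": 0,"z": 0,"roll": 0},{"grip": 1,"x": 0,"y": 0,"z": 0,"roll": 0}]' --grip_force 25

```text
clock: 16.08
tcp_pos: [0.5588, 0.2104, 0.1474]
orientation: [0.0, -0.103, 0.995, 0.004]
wrist_force: [0.7, -2.0, 1.6]
finger_gap: 0.0171
grip_force: 71.8
```

Request:
servo_tool --increments '[{"grip": 0.8,"x": 0,"y": 0,"z": 0,"roll": 0},{"grip": 0.7,"x": 0,"y": 0,"z": 0,"roll": 0},{"grip": 0.6,"x": 0,"y": 0,"z": 0,"roll": 0},{"grip": 0.5,"x": 0,"y": 0,"z": 0,"roll": 0},{"grip": 0.4,"x": 0,"y": 0,"z": 0,"roll": 0}]'

```text
clock: 16.5
tcp_pos: [0.5581, 0.2108, 0.1468]
orientation: [-0.001, -0.104, 0.995, 0.004]
wrist_force: [-0.8, 0.3, -0.4]
finger_gap: 0.0508
grip_force: 0.0
```

Request:
servo_tool --increments '[{"grip": 0.4,"x": 0,"y": 0,"z": 0,"roll": 0},{"grip": 0.4,"x": 0,"y": 0,"z": 0,"roll": 0},{"grip": 0.4,"x": 0,"y": 0,"z": 0,"roll": 0}]'

```text
clock: 16.75
tcp_pos: [0.5583, 0.2106, 0.1469]
orientation: [-0.0, -0.104, 0.995, 0.004]
wrist_force: [-0.6, -0.2, -0.0]
finger_gap: 0.051
grip_force: 0.0
```

Run:
```python
from h import *
s=env.get_state();print(s["clock"],s["tcp_pos"],s["wrist_force"])
w=env.read_camera("wrist");a=env.read_camera("scene");b=env.read_camera("side")
r=lambda c,*z:cv2.resize(c,z,interpolation=3)[:,:,::-1]
cv2.imwrite("pics/m7.png",np.hstack([np.vstack([r(a[200:300,360:460],300,300),r(b[230:330,170:270],300,300)]),r(w[100:460,160:460],500,600)]))
```

```text
16.75 [0.5582998  0.21058512 0.14690092] [-0.64986181 -0.18726206 -0.04299495]
```

View pics/m7.png

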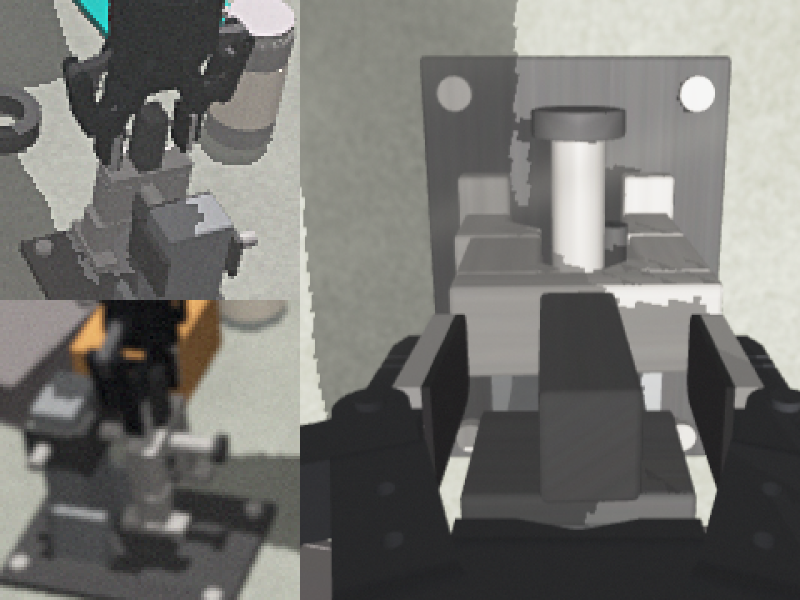

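After release the hook hangs on the pin, leaning only slightly, with both fingers clear of it. I'll retreat straight up.

Request:
servo_tool --increments '[{"grip": 0.2,"x": 0,"y": 0,"z": -15,"roll": 0},{"grip": 0.2,"x": 0,"y": 0,"z": -25,"roll": 0},{"grip": 0.2,"x": 0,"y": 0,"z": -35,"roll": 0},{"grip": 0.2,"x": 0,"y": 0,"z": -35,"roll": 0},{"grip": 0.2,"x": 0,"y": 0,"z": 0,"roll": 0}]'

```text
clock: 17.32
tcp_pos: [0.5614, 0.2103, 0.2646]
orientation: [0.005, -0.104, 0.995, 0.005]
wrist_force: [1.7, 0.4, 1.1]
finger_gap: 0.0684
grip_force: 0.0
```

Request:
servo_tool --increments '[{"grip": 0.2,"x": 0,"y": 0,"z": 0,"roll": 0},{"grip": 0.2,"x": 0,"y": 0,"z": 0,"roll": 0},{"grip": 0.2,"x": 0,"y": 0,"z": 0,"roll": 0},{"grip": 0.2,"x": 0,"y": 0,"z": 0,"roll": 0},{"grip": 0.2,"x": 0,"y": 0,"z": 0,"roll": 0}]'

```text
clock: 17.73
tcp_pos: [0.5578, 0.2095, 0.2555]
orientation: [-0.002, -0.104, 0.995, 0.004]
wrist_force: [-0.3, 0.5, -0.4]
finger_gap: 0.0685
grip_force: 0.0
```

Run:
```python
from h import *
s=env.get_state();print(s["clock"],s["tcp_pos"],s["wrist_force"],s["finger_gap"])
w1=env.read_camera("wrist").astype(int);w2=env.read_camera("wrist").astype(int)
print("motion px",(abs(w1-w2).max(2)>60).sum())
print(env.hand_in())
```

```text
17.7333 [0.55784736 0.20947658 0.25546636] [-0.34705232  0.50676985 -0.37457238] 0.06847359022452863
motion px 6
the job is handed in; nothing more can be done
None
```

The hook hangs released on the slim pin, latched and leaning slightly. It was pressed home at about 15 N and pull-tested at 16–22 N, above the 15 N asked but under the 35 N limit. I handed it in at about 18 s; no verdict was returned.

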